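# Pack the counted coin tubes into the cash tray

### The job

Slide the blue cover of the cash tray fully open, take the empty coin tube out of the tray and put it in the white dish beside it, and lay every filled coin tube that is on the table flat inside the drawn outline of its own colour on the tray's floor. When everything is in its place, slide the cover fully shut; leave the calculator and the mug alone.

Things in the scene. Friction and masses are not known exactly. Their poses are not given: they have to be found in the camera images.
- tray: Grey tray fixed to the table, 436 x 232 mm outside. Front half: open compartment, inner faces at x = +-106, y = +-110 mm, 6 mm walls up to 40 mm above the table, floor 6 mm above it. Rear half (+x): solid deck 40 mm high. Origin at table height under the compartment's centre; x points away from the robot along the slide, z up. Position and yaw vary.
- cover (a joint): Flat blue cover that slides along the tray's x on the wall tops: 0 = fully shut over the compartment, 0.212 m = fully open, over the rear deck. May start a little open. Plate 222 x 232 mm, 5 mm thick, upper face 46 mm above the table. It stays where it is left; sliding friction about 2 N.
- cover_handle (a point): Middle of the black upright grip bar on the cover: 14 mm thick along tray x, 70 mm long along tray y, 28 mm high (46 to 74 mm above the table). This point is 60 mm above the table; at joint value q it lies at x = -45 mm + q, y = 0 in the tray's frame. Axes as the tray's.
- mark_red: Red rectangular outline, 78 mm (its x) by 42 mm (its y), with a red dash in its middle, drawn on the tray's compartment floor; flat, nothing to touch. Origin at its centre on the floor, 6 mm above the table. The six outlines form a 2 by 3 grid (92 mm apart in x, 62 mm in y), order varies; axes parallel to the tray's.
- mark_yellow: Yellow rectangular outline, 78 mm (its x) by 42 mm (its y), with a yellow dash in its middle, drawn on the tray's compartment floor; flat, nothing to touch. Origin at its centre on the floor, 6 mm above the table. The six outlines form a 2 by 3 grid (92 mm apart in x, 62 mm in y), order varies; axes parallel to the tray's.
- mark_green: Green rectangular outline, 78 mm (its x) by 42 mm (its y), with a green dash in its middle, drawn on the tray's compartment floor; flat, nothing to touch. Origin at its centre on the floor, 6 mm above the table. The six outlines form a 2 by 3 grid (92 mm apart in x, 62 mm in y), order varies; axes parallel to the tray's.
- mark_blue: Blue rectangular outline, 78 mm (its x) by 42 mm (its y), with a blue dash in its middle, drawn on the tray's compartment floor; flat, nothing to touch. Origin at its centre on the floor, 6 mm above the table. The six outlines form a 2 by 3 grid (92 mm apart in x, 62 mm in y), order varies; axes parallel to the tray's.
- mark_black: Black rectangular outline, 78 mm (its x) by 42 mm (its y), with a black dash in its middle, drawn on the tray's compartment floor; flat, nothing to touch. Origin at its centre on the floor, 6 mm above the table. The six outlines form a 2 by 3 grid (92 mm apart in x, 62 mm in y), order varies; axes parallel to the tray's.
- mark_white: White rectangular outline, 78 mm (its x) by 42 mm (its y), with a white dash in its middle, drawn on the tray's compartment floor; flat, nothing to touch. Origin at its centre on the floor, 6 mm above the table. The six outlines form a 2 by 3 grid (92 mm apart in x, 62 mm in y), order varies; axes parallel to the tray's.
- tube_red: Filled square coin tube with red ends and a brass coin stack showing in the middle; 60 mm long (its x), 28 x 28 mm in section, rigid, about 150 g. Starts lying on the table. Origin at its very centre. May be absent.
- tube_yellow: Filled square coin tube with yellow ends and a brass coin stack showing in the middle; 60 mm long (its x), 28 x 28 mm in section, rigid, about 150 g. Starts lying on the table. Origin at its very centre. May be absent.
- tube_green: Filled square coin tube with green ends and a brass coin stack showing in the middle; 60 mm long (its x), 28 x 28 mm in section, rigid, about 150 g. Starts lying on the table. Origin at its very centre. May be absent.
- tube_blue: Filled square coin tube with blue ends and a brass coin stack showing in the middle; 60 mm long (its x), 28 x 28 mm in section, rigid, about 150 g. Starts lying on the table. Origin at its very centre. May be absent.
- tube_black: Filled square coin tube with black ends and a brass coin stack showing in the middle; 60 mm long (its x), 28 x 28 mm in section, rigid, about 150 g. Starts lying on the table. Origin at its very centre. May be absent.
- tube_white: Filled square coin tube with white ends and a brass coin stack showing in the middle; 60 mm long (its x), 28 x 28 mm in section, rigid, about 150 g. Starts lying on the table. Origin at its very centre. May be absent.
- empty: Empty see-through square coin tube with thin orange ends and no coins; 60 mm long (its x), 28 x 28 mm in section, about 40 g; starts lying on the floor of the tray's compartment. Origin at its very centre.
- dish_floor (a point): Centre of the inner floor of the white round dish for empties (near the tray, on the robot's right, fixed to the table), 4 mm above the table. Dish: 124 mm across at the foot, 156 mm at the rim, 36 mm high, 3 mm wall. The other white dishes, at the table edges, hold coins and are not meant.
- calculator: Grey pocket calculator, 85 x 140 x 14 mm, loose on the table; not to be disturbed. Origin under its centre.
- mug: Blue mug, 80 mm across and 90 mm high, loose on the table; not to be disturbed. Origin under its centre.
There are look-alikes about, which are no part of the job. What is meant by the tube_green is not purple, and is the smaller of those in its own colour.

How it is judged (in metres and radians):
On the way, in this order (a step that is already met when the one before it is completed fails the run):
1. the cover is slid fully open (value of joint cover above 0.195 m), for 0.2 s.
2. with the cover open, every filled tube lies in the outline of its colour and the empty tube is in the dish (horizontal distance between tube_red and mark_red below 0.012 m and angle between the x axis of tube_red and the x axis of mark_red, either way round below 0.25 rad and z of tube_red in the frame of mark_red below 0.019 m and horizontal distance between tube_yellow and mark_yellow below 0.012 m and angle between the x axis of tube_yellow and the x axis of mark_yellow, either way round below 0.25 rad and z of tube_yellow in the frame of mark_yellow below 0.019 m and horizontal distance between tube_green and mark_green below 0.012 m and angle between the x axis of tube_green and the x axis of mark_green, either way round below 0.25 rad and z of tube_green in the frame of mark_green below 0.019 m and horizontal distance between tube_blue and mark_blue below 0.012 m and angle between the x axis of tube_blue and the x axis of mark_blue, either way round below 0.25 rad and z of tube_blue in the frame of mark_blue below 0.019 m and horizontal distance between tube_black and mark_black below 0.012 m and angle between the x axis of tube_black and the x axis of mark_black, either way round below 0.25 rad and z of tube_black in the frame of mark_black below 0.019 m and horizontal distance between tube_white and mark_white below 0.012 m and angle between the x axis of tube_white and the x axis of mark_white, either way round below 0.25 rad and z of tube_white in the frame of mark_white below 0.019 m and horizontal distance between empty and dish_floor below 0.055 m and z of empty in the frame of dish_floor below 0.032 m and value of joint cover above 0.15 m), for 0.2 s.
3. the cover is slid fully shut (value of joint cover below 0.006 m), for 0.2 s.
At the end, for the whole second after the job is handed in: Every filled tube present lies flat on the tray floor within 12 mm and 0.25 rad of the outline of its colour; the empty tube lies in the white dish (within 55 mm of its middle); the cover is shut to within 6 mm; all is at rest (horizontal distance between tube_red and mark_red below 0.012 m and angle between the x axis of tube_red and the x axis of mark_red, either way round below 0.25 rad and z of tube_red in the frame of mark_red below 0.019 m and horizontal distance between tube_yellow and mark_yellow below 0.012 m and angle between the x axis of tube_yellow and the x axis of mark_yellow, either way round below 0.25 rad and z of tube_yellow in the frame of mark_yellow below 0.019 m and horizontal distance between tube_green and mark_green below 0.012 m and angle between the x axis of tube_green and the x axis of mark_green, either way round below 0.25 rad and z of tube_green in the frame of mark_green below 0.019 m and horizontal distance between tube_blue and mark_blue below 0.012 m and angle between the x axis of tube_blue and the x axis of mark_blue, either way round below 0.25 rad and z of tube_blue in the frame of mark_blue below 0.019 m and horizontal distance between tube_black and mark_black below 0.012 m and angle between the x axis of tube_black and the x axis of mark_black, either way round below 0.25 rad and z of tube_black in the frame of mark_black below 0.019 m and horizontal distance between tube_white and mark_white below 0.012 m and angle between the x axis of tube_white and the x axis of mark_white, either way round below 0.25 rad and z of tube_white in the frame of mark_white below 0.019 m and horizontal distance between empty and dish_floor below 0.055 m and z of empty in the frame of dish_floor below 0.032 m and linear speed of each of tube_red, tube_yellow, tube_green, tube_blue, tube_black, tube_white, empty below 0.02 m/s and value of joint cover below 0.006 m); the robot touches nothing.
It fails at once if the calculator is moved by more than 30 mm (distance of calculator from where it was at the start of the episode above 0.03 m).
It fails at once if the mug is moved by more than 30 mm (distance of mug from where it was at the start of the episode above 0.03 m).
Of tube_red, tube_yellow, tube_green, tube_blue, tube_black, tube_white only 3 to 5 are there at a start; the rules pass over those that are not, and their reading is None.
At some moment in a run one of tube_red, tube_yellow, tube_green, tube_blue, tube_black, tube_white, empty may be knocked a few centimetres aside while the robot is not near it.
Once in a run the grip may slacken for a moment while it holds something.
It also fails if it takes over 210 s, if anything falls off the work surface, if the arm or the gripper's body presses on something with over 40 N, if the wrist force passes 120 N, or if a joint passes its speed limit or range.

### The arm

A 6-joint arm with a two-finger parallel gripper is mounted at the origin on the work surface. World frame = base frame: x ahead of the robot, y to its left, z up, the work surface at z = 0. Lengths are in mm, angles in rad, forces in N, time in s.
With the tool pointing down it reaches from about 300 to 775 mm from the base axis. Payload 14.6 kg.
Tool frame: the origin (TCP) lies midway between the tips of the shut fingers; the grasp point (between the pads) lies grasp_offset behind it (grasp_offset is the distance from the TCP to the grasp point, in mm); z points along the fingers, y is the line along which they close (so a half turn about z gives the same grasp; the last joint's range is limited). The gripper opens to 94 mm and grips with 3 to 60 N. Pads are 16 mm wide; open, the fingers measure 119 mm over their backs; the gripper's body (75 mm by 177 mm) begins 78 mm behind the grasp point.
Start: joints at [1.16, 0.3, 1.521, -0, 1.321, -0.067], TCP at [185.384, 517.805, 205.446] pointing down, gripper open.
Joint ranges: [-3.03, 3.03], [-0.79, 2.21], [0.23, 2.52], [-1.04, 4.18], [0, 3.07], [-2.55, 2.55]. Speed limits (rad/s): [2.22, 2.22, 2.57, 3.14, 3.14, 3.14].

### API

Orientations are given as [roll, pitch, yaw] about the fixed x, y, z axes, in that order (R = Rz(yaw) Ry(pitch) Rx(roll)).
In Python, from cell import * gives the robot as it stands. The module is installed in compiled form; this text tells all that it offers.
- The arm moves only by the shell command python3 -m jog 'ROWS' [FORCE]. ROWS is JSON, a list of rows, each a list of 3 entries, a list of its own where there are three numbers: the finger opening in mm, from 0 to 94, then the shift along the tool's x, y, z in units of 50 mm (1.0 is 50 mm), then the turn about the tool's z in units of 180 degrees (1.0 is 180 degrees). In form: [[fingers, [dx, dy, dz], twist], ...]. A call has 1 to 20 rows; each row shifts and turns the commanded pose from where the row before left it, along the tool's axes as they then stand; what a row does not reach is not made up. A row lasts 1/10 s, in which the tool goes at most 50 mm and 8.59 degrees, less where a joint would pass 70% of its speed; a pose out of reach is approached as far as the arm can. A call with a number of a shift or a turn outside -1 to 1 is refused whole. A call with a gripper value outside its range is refused whole. The fingers move at their own pace and stop on an object; FORCE is the grip in N (left out, the last holds). Time passes only in rows, so rows that do not move let the fingers close. It gives the time, the measured TCP pose, the force, the opening and the grip force at its end, in the units of the state.
- read_state(): the state, without advancing time (a new reading comes with each control period).
- camera(name): name is "side" or "top"; returns the picture (400x640x3 uint8, red, green, blue); there is no depth.
- calibration(name): a dict with "mtx" (3x3 intrinsics, pixels), "distortion" ([k1, k2, p1, p2, k3] as OpenCV has them; the pictures are not rectified), "cam_to_world" (4x4, takes a point from camera to world coordinates). Camera axes: x right, y down, z forward; pixel columns grow to the right and rows downward; lengths in mm; the calibration is good to about 2 mm. A picture is of the moment at which its call begins. calibration takes no time and is no camera call.
- sign_off(): hands the job in; it is judged then, once.
Trained networks look in the newest picture that a camera, given by its name, has taken for a name from the list of things; names that differ only in an ending like _2 or _b are one class to them, and where a whole thing is asked for, a point or a joint stands for the part that bears it (a point fixed in the world has none). Each returns a list of dicts, best first, with "conf" (0 to 1); they miss things now and then, are a little off and sometimes report something else, mostly with a low value. They report only what shows in the picture. A call takes as long as a camera call. They do not tell look-alikes from the thing itself.
- regions_of(camera, query): "pixels" (400x640 bool, what is visible of it) and "rect" ([centre column, centre row, width, height] in pixels, round what is visible of it).
The state is a dict: "clock": time; "joints": joint angles; "qd": joint speeds; "effort": joint torques, N m; "eef_pos": TCP position; "eef_rot": TCP orientation; "wrist_force": force on the tool from outside, world axes, zero at the start; "moment": the same for the moment, N m; "finger_gap": finger opening in mm; "finger_force": force on a finger pad.
Only numpy, scipy, OpenCV 4.12 (cv2) and the standard library are available. Lean on these libraries where they do the work, as an engineer would, in place of code of your own. Each camera call takes 0.05 s, during which the arm holds its last target. There are 200 camera calls.

## Working session

There is one attempt and no reset: what is moved stays moved. The work goes in short steps, Python scripts to look and compute and a shell command to move; the robot and the scene stay as the last step left them, time stands still between calls to the robot, and variables do not carry over. Pictures are saved under pics/ and viewed, at most 14 in all, crops included, and the job is handed in when it is done.

```bash
mkdir -p pics; ls; python3 - <<'E'
from cell import *
import cv2
s=read_state();print({k:s[k] for k in ("clock","eef_pos","eef_rot","finger_gap")})
import numpy as np
for n in("top","side"):
    im=camera(n);cv2.imwrite(f"pics/{n}0.png",cv2.resize(im[:,:,::-1],(800,500)));c=calibration(n);print(n,np.round(c["cam_to_world"],2).tolist(),c["mtx"],c["distortion"])
E
```

```text
pics
{'clock': 0.0, 'eef_pos': array([185.27594068, 517.567831  , 204.8796324 ]), 'eef_rot': array([-3.14041332e+00, -7.60827463e-05,  2.79781992e+00]), 'finger_gap': 94.12052457971315}
top [[0.03, -0.99, 0.11, 418.48], [-1.0, -0.03, -0.01, 25.32], [0.02, -0.11, -0.99, 1098.18], [0.0, 0.0, 0.0, 1.0]] [[403.37934739   0.         314.23120777]
 [  0.         403.37934739 203.21769362]
 [  0.           0.           1.        ]] [-0.03651917  0.          0.          0.          0.        ]
side [[0.95, -0.18, 0.26, 153.47], [-0.31, -0.5, 0.81, -1243.19], [-0.01, -0.85, -0.53, 912.11], [0.0, 0.0, 0.0, 1.0]] [[513.86774077   0.         319.06110941]
 [  0.         513.86774077 199.62130023]
 [  0.           0.           1.        ]] [-0.1583681  0.         0.         0.         0.       ]
```

View pics/top0.png

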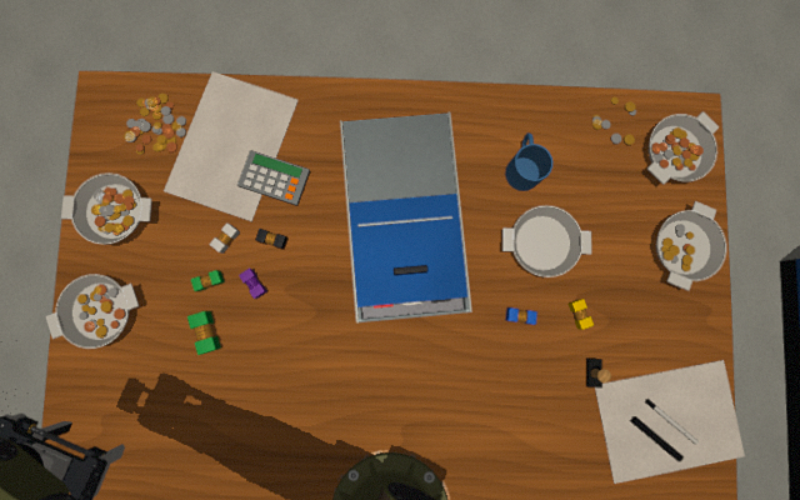

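View pics/side0.png

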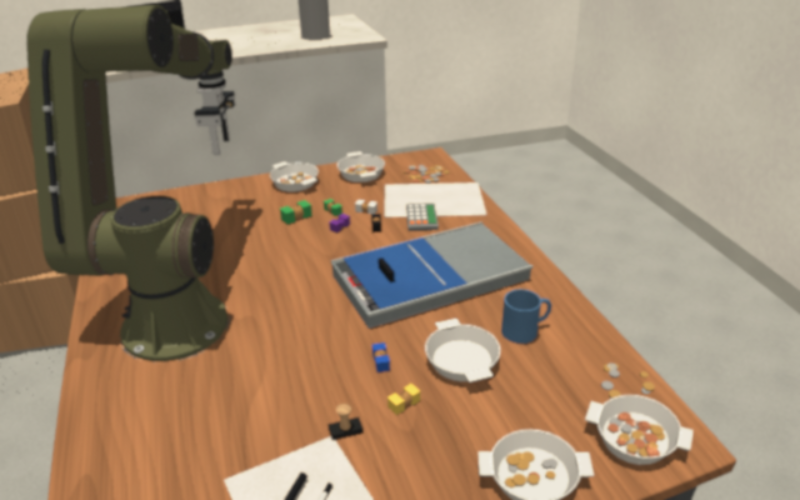

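Top picture (800×500 scale): filled-tube candidates are white (223,237), black (271,239), green small (206,280), blue (521,316) and yellow (582,314). Look-alikes are the purple tube (252,283), the larger green tube (203,332) and the black stamp (596,373). No red tube shows. The target dish is at (546,241). The cover is slightly open, with its handle at (411,270), and the side view agrees. I choose the green at (206,280) because it is the smaller one and not purple.

```bash
cat > h.py <<'E'
from cell import *
import numpy as np, cv2
def proj(cam,uv,z):
    "pixels -> world xy on the plane of height z"
    c=calibration(cam);T=np.array(c["cam_to_world"]);z=np.broadcast_to(z,len(uv))
    p=cv2.undistortPoints(np.float64(uv).reshape(-1,1,2),np.array(c["mtx"]),np.array(c["distortion"])).reshape(-1,2)
    d=np.c_[p,np.ones(len(p))]@T[:3,:3].T
    return T[:2,3]+d[:,:2]*((z-T[2,3])/d[:,2])[:,None]
def rect(mask,z,cam="top"):
    "centre, (long,short), angle of long axis of a mask seen on plane z"
    v,u=np.nonzero(mask)
    q=np.concatenate([np.c_[u+a,v+b] for a in(-.5,.5) for b in(-.5,.5)])
    (c,s,a)=cv2.minAreaRect(np.float32(proj(cam,q,z)))
    if s[0]<s[1]: s=s[::-1];a+=90
    a=np.radians(a);a=(a+np.pi/2)%np.pi-np.pi/2
    return np.round(c,1),np.round(s,1),round(float(a),3)
def find(name,z):
    camera("top")
    for r in regions_of("top",name)[:3]:
        print(name,round(r["conf"],2),"px",np.round(r["rect"]),*rect(r["pixels"],z))
def go(x,y,z,yaw=None):
    "yaw: wanted world direction of tool x (mod pi). prints the twist, then the shift in the tool axes after it"
    s=read_state();p=s["eef_pos"];w=s["eef_rot"][2]
    t=0 if yaw is None else (w-yaw+np.pi/2)%np.pi-np.pi/2
    alt=t-np.sign(t)*np.pi; n=w-t
    d=np.array([x,y,z])-p
    f=lambda n:np.round([d[0]*np.cos(n)+d[1]*np.sin(n), d[0]*np.sin(n)-d[1]*np.cos(n), -d[2]],1)
    print("now",np.round(p,1),"yaw",round(w,3),"j6",round(s["joints"][5],2),"| twist/180:",round(t/np.pi,3),"alt",round(alt/np.pi,3),"| shift/50:",f(n)/50,"| untwisted:",f(w)/50,"t",round(s["clock"],1),"gap",round(s["finger_gap"],1))
E
python3 - <<'E'
from h import *
import cell
print("grasp_offset",getattr(cell,"grasp_offset",None))
im=camera("top")
for n,z in [("tube_white",14),("tube_black",14),("tube_green",14),("tube_blue",14),("tube_yellow",14),("tube_red",14),("dish_floor",36),("cover",46),("tray",40)]:
    for r in regions_of("top",n)[:4]: print(n,round(r["conf"],2),"px",np.round(r["rect"]),*rect(r["pixels"],z))
m=regions_of("top","cover")[0]["pixels"]|regions_of("top","tray")[0]["pixels"]
print("union",rect(m,40))
b=np.zeros((400,640),np.uint8);b[205:230,305:355]=(im.max(2)<60)[205:230,305:355];print("handle",rect(b,74),b.sum())
cv2.imwrite("pics/crop.png",cv2.resize(im[170:300,140:260,::-1],None,fx=4,fy=4))
E
```

```text
grasp_offset 18.8
tube_white 0.82 px [176. 192.  26.  24.] [564.1 376.5] [64.4 41.2] -0.731
tube_black 0.63 px [217. 192.  26.  18.] [568.7 275.1] [68.9 31.6] 1.37
tube_green 0.84 px [200. 226.  23.  21.] [470.3 308.9] [68.8 34.6] 0.64
tube_green 0.8 px [162. 266.  26.  34.] [365.5 406.3] [90.2 53.4] 0.315
tube_green 0.62 px [166. 229.  25.  18.] [472.5 407.9] [65.  32.9] -1.154
tube_green 0.58 px [418. 255.  26.  14.] [ 417.  -268.7] [66.5 33.1] 1.488
tube_blue 0.48 px [416. 254.  23.  13.] [ 417.9 -267.5] [63.2 30.8] 1.521
tube_blue 0.22 px [438. 193.  65.  57.] [ 582.5 -326.9] [163.1 162.7] -0.799
tube_yellow 0.75 px [465. 252.  21.  27.] [ 424.8 -399.2] [66.1 41.7] 0.381
dish_floor 0.79 px [438. 193.  67.  55.] [ 579.4 -320.1] [173.5 160. ] -0.865
cover 0.87 px [326. 201.  96.  93.] [549.9 -20. ] [236.6 225.1] -1.446
tray 0.85 px [326. 172. 107. 171.] [624.8 -11.1] [441.  247.5] 0.119
union (array([624.8, -11.1]), array([441. , 247.5]), 0.119)
handle (array([505. , -25.2]), array([69.8, 15.7]), -1.45) 121
```

View pics/crop.png

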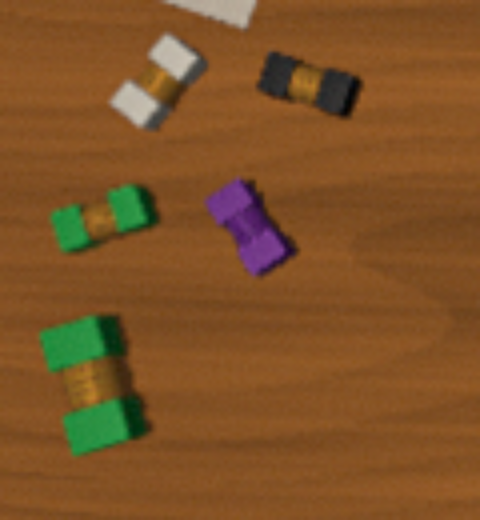

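Crop (4×, offset 140,170): the small green tube is at crop (104,218), the big green at (93,383) and the purple at (250,228). I keep the small green. Tray yaw is about 0.12, the compartment centre about (520,-24), and q about 30 mm.

```bash
python3 - <<'E'
from h import *
go(505,-25,150,0.12+np.pi/2)
E
```

```text
now [185.4 517.8 205.5] yaw 2.798 j6 -0.07 | twist/180: 0.352 alt -0.648 | shift/50: [-11.544   5.046   1.11 ] | untwisted: [-9.678 -8.066  1.11 ] t 0.7 gap 93.7
```

```bash
python3 -m jog '[[60,[-0.605,-0.504,0.07],0],[60,[-0.605,-0.504,0.07],0],[60,[-0.605,-0.504,0.07],0],[60,[-0.605,-0.504,0.07],0],[60,[-0.605,-0.504,0.07],0],[60,[-0.605,-0.504,0.07],0],[60,[-0.605,-0.504,0.07],0],[60,[-0.605,-0.504,0.07],0],[60,[-0.605,-0.504,0.07],0],[60,[-0.605,-0.504,0.07],0],[60,[-0.605,-0.504,0.07],0],[60,[-0.605,-0.504,0.07],0],[60,[-0.605,-0.504,0.07],0],[60,[-0.605,-0.504,0.07],0],[60,[-0.605,-0.504,0.07],0],[60,[-0.605,-0.504,0.07],0]]' 10
python3 -m jog '[[60,[0,0,0],0.044],[60,[0,0,0],0.044],[60,[0,0,0],0.044],[60,[0,0,0],0.044],[60,[0,0,0],0.044],[60,[0,0,0],0.044],[60,[0,0,0],0.044],[60,[0,0,0],0.044],[60,[0,0,0],0]]'
python3 -c "
from h import *
go(505,-25,52,0.12+np.pi/2)"
```

```text
clock: 2.3
eef_pos: [505.8, -26.6, 149.4]
eef_rot: [3.142, 0.0, 2.798]
wrist_force: [0.0, 0.6, -0.2]
finger_gap: 60.3
finger_force: 0.0
clock: 3.2
eef_pos: [505.2, -24.9, 149.5]
eef_rot: [3.142, 0.0, 1.69]
wrist_force: [-0.9, 0.2, 0.3]
finger_gap: 60.0
finger_force: 0.0
now [505.2 -24.9 149.5] yaw 1.69 j6 -0.24 | twist/180: -0.0 alt 1.0 | shift/50: [-0.    -0.004  1.95 ] | untwisted: [-0.    -0.004  1.95 ] t 3.2 gap 60.0
```

```bash
python3 -m jog '[[40,[0,0,0.4],0],[40,[0,0,0.4],0],[40,[0,0,0.4],0],[40,[0,0,0.4],0],[40,[0,0,0.35],0],[40,[0,0,0],0],[0,[0,0,0],0],[0,[0,0,0],0],[0,[0,0,0],0],[0,[0,0,0],0],[0,[0,0,0],0]]' 10
python3 -m jog '[[0,[0,0.1,0],0],[0,[0,0.2,0],0],[0,[0,0.26,0],0],[0,[0,0.26,0],0],[0,[0,0.26,0],0],[0,[0,0.26,0],0],[0,[0,0.26,0],0],[0,[0,0.26,0],0],[0,[0,0.26,0],0],[0,[0,0.26,0],0],[0,[0,0.26,0],0],[0,[0,0.26,0],0],[0,[0,0.26,0],0],[0,[0,0.26,0],0],[0,[0,0.16,0],0],[0,[0,0,0],0]]'
```

```text
clock: 4.3
eef_pos: [505.5, -25.0, 52.7]
eef_rot: [3.141, 0.0, 1.692]
wrist_force: [-1.9, -0.6, 5.7]
finger_gap: 14.0
finger_force: 10.0
clock: 5.9
eef_pos: [683.1, -3.3, 51.7]
eef_rot: [-3.141, -0.0, 1.692]
wrist_force: [-1.5, -0.4, 1.6]
finger_gap: 20.8
finger_force: 1.2
```

```bash
python3 -m jog '[[0,[0,0,0],0],[0,[0,0,0],0],[0,[0,0.06,0],0],[0,[0,0.06,0],0],[0,[0,0,0],0]]' 10
python3 -m jog '[[40,[0,0,0],0],[40,[0,0,0],0],[40,[0,0,-0.5],0],[40,[0,0,-0.5],0],[40,[0,0,-0.5],0],[40,[0,0,-0.5],0],[60,[0,0,-0.2],0],[60,[0.7,0,0],0],[60,[0.7,0,0],0],[60,[0.7,0,0],0],[60,[0.7,0,0],0],[60,[0.7,0,0],0],[60,[0,0,0],0]]'
python3 - <<'E'
from h import *
im=camera("top")
for n,z in [("tray",40),("cover",46),("empty",20)]:
    for r in regions_of("top",n)[:2]: print(n,round(r["conf"],2),"px",np.round(r["rect"]),*rect(r["pixels"],z))
for n in "red yellow green blue black white".split():
    for r in regions_of("top","mark_"+n)[:2]: print(n,round(r["conf"],2),"px",np.round(r["rect"]),*rect(r["pixels"],6))
b=np.zeros((400,640),np.uint8);b[110:170,290:370]=(im.max(2)<60)[110:170,290:370];print("handle",rect(b,74),b.sum())
cv2.imwrite("pics/tray1.png",cv2.resize(im[80:270,260:390,::-1],None,fx=3,fy=3))
E
```

```text
clock: 6.4
eef_pos: [686.7, -2.8, 51.6]
eef_rot: [-3.135, -0.0, 1.692]
wrist_force: [-20.1, -1.3, 8.0]
finger_gap: 15.7
finger_force: 10.0
clock: 7.7
eef_pos: [666.7, 175.2, 161.1]
eef_rot: [-3.141, -0.001, 1.696]
wrist_force: [-0.8, 0.2, 0.1]
finger_gap: 60.0
finger_force: 0.0
tray 0.98 px [324. 172. 106. 170.] [626.3 -12.8] [441.  247.2] 0.119
cover 0.85 px [320. 135.  92.  91.] [7.305e+02 6.000e-01] [235.3 226. ] -1.451
cover 0.66 px [351. 229.  18.  28.] [479.4 -87.5] [77.6 42.8] 0.108
empty 0.48 px [326. 197.  18.  27.] [564.2 -22.1] [76.4 38.5] 0.113
red 0.58 px [309. 231.  20.  26.] [465.8  31.3] [78.5 43.8] 0.129
red 0.28 px [415. 253.  23.  13.] [ 417.4 -271. ] [68.6 33.3] 1.446
yellow 0.82 px [302. 198.  20.  27.] [557.1  42.2] [79.7 43.6] 0.034
green 0.74 px [302. 197.  18.  25.] [558.4  42.4] [80.7 44.6] 0.124
green 0.72 px [327. 196.  15.  29.] [566.3 -19.8] [80.6 43.6] 0.141
blue 0.71 px [347. 195.  16.  30.] [572.2 -79.2] [80.2 44.7] 0.067
black 0.77 px [352. 229.  18.  30.] [481.2 -91.6] [81.1 44.6] 0.098
white 0.83 px [328. 231.  21.  28.] [474.6 -29.6] [81.2 44. ] 0.138
handle (array([683.1,  -4. ]), array([69.6, 19.7]), -1.452) 166
```

View pics/tray1.png

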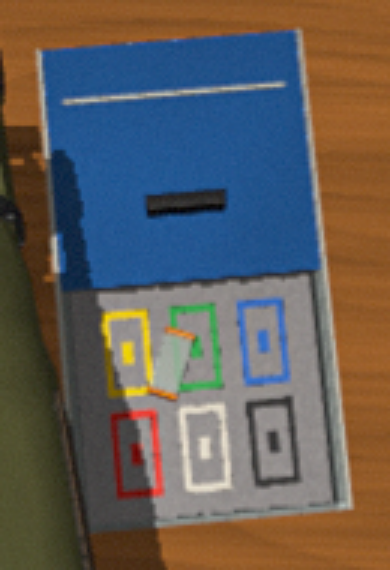

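Crop (3×, offset 260,80): the cover is fully open. Back row is yellow (127,352), green (197,347), blue (265,340). Front row is red (137,453), white (206,446), black (273,441). The empty tube is at about (172,364).

```bash
python3 - <<'E'
from h import *
im=camera("top")
hsv=cv2.cvtColor(im,cv2.COLOR_RGB2HSV)
m=((hsv[...,0]>4)&(hsv[...,0]<18)&(hsv[...,1]>110)).astype(np.uint8)
b=np.zeros_like(m);b[185:216,305:332]=m[185:216,305:332]
r=rect(b,20);print(r,b.sum())
go(*r[0],160,r[2])
E
```

```text
(array([549. ,   2.8]), array([65.1, 28.8]), -0.214) 35
now [667.8 170.7 162. ] yaw 1.691 j6 0.08 | twist/180: -0.394 alt 0.606 | shift/50: [ 1.608 -3.786  0.04 ] | untwisted: [-3.048 -2.762  0.04 ] t 8.2 gap 60.1
```

```bash
python3 -m jog '[[60,[0,0,0],-0.0438],[60,[0,0,0],-0.0438],[60,[0,0,0],-0.0438],[60,[0,0,0],-0.0438],[60,[0,0,0],-0.0438],[60,[0,0,0],-0.0438],[60,[0,0,0],-0.0438],[60,[0,0,0],-0.0438],[60,[0,0,0],-0.0438],[60,[0.268,-0.631,0],0],[60,[0.268,-0.631,0],0],[60,[0.268,-0.631,0],0],[60,[0.268,-0.631,0],0],[60,[0.268,-0.631,0],0],[60,[0.268,-0.631,0],0],[60,[0,0,0],0]]'
python3 -m jog '[[60,[0,0,0.5],0],[60,[0,0,0.5],0],[60,[0,0,0.5],0],[60,[0,0,0.5],0],[60,[0,0,0.5],0],[60,[0,0,0.3],0],[60,[0,0,0.2],0],[0,[0,0,0],0],[0,[0,0,0],0],[0,[0,0,0],0],[0,[0,0,0],0],[0,[0,0,0],0]]' 8
python3 -c "
from h import *
go(579,-324,150)"
```

```text
clock: 9.85
eef_pos: [547.9, 0.3, 162.4]
eef_rot: [-3.141, 0.0, 2.928]
wrist_force: [0.6, -0.1, 0.8]
finger_gap: 60.3
finger_force: 0.0
clock: 11.05
eef_pos: [549.7, 2.9, 12.7]
eef_rot: [3.141, 0.001, 2.93]
wrist_force: [-1.2, -0.9, 4.3]
finger_gap: 28.6
finger_force: 7.8
now [549.7   2.9  12.7] yaw 2.93 j6 -1.42 | twist/180: 0.0 alt 0.0 | shift/50: [-1.944 -6.268 -2.746] | untwisted: [-1.944 -6.268 -2.746] t 11.1 gap 28.6
```

```bash
python3 -m jog '[[0,[0,0,-0.45],0],[0,[0,0,-0.45],0],[0,[0,0,-0.45],0],[0,[0,0,-0.45],0],[0,[0,0,-0.45],0],[0,[0,0,-0.5],0],[0,[-0.162,-0.522,0],0],[0,[-0.162,-0.522,0],0],[0,[-0.162,-0.522,0],0],[0,[-0.162,-0.522,0],0],[0,[-0.162,-0.522,0],0],[0,[-0.162,-0.522,0],0],[0,[-0.162,-0.522,0],0],[0,[-0.162,-0.522,0],0],[0,[-0.162,-0.522,0],0],[0,[-0.162,-0.522,0],0],[0,[-0.162,-0.522,0],0],[0,[-0.162,-0.522,0],0],[0,[0,0,0],0]]'
python3 -m jog '[[0,[0,0,0.5],0],[0,[0,0,0.5],0],[0,[0,0,0.5],0],[0,[0,0,0.5],0],[0,[0,0,0.4],0],[0,[0,0,0.2],0],[0,[0,0,0.1],0],[0,[0,0,0],0],[48,[0,0,0],0],[48,[0,0,0],0],[48,[0,0,-0.4],0],[48,[0,0,-0.5],0],[60,[0,0,-0.5],0],[60,[0,0,-0.5],0],[60,[0,0,-0.5],0],[60,[0,0,-0.4],0],[60,[0,0,0],0]]'
python3 - <<'E'
from h import *
find("tube_blue",14);find("tube_yellow",14)
go(417.5,-268,150,1.5)
E
```

```text
clock: 12.95
eef_pos: [578.2, -326.4, 149.1]
eef_rot: [-3.141, -0.0, 2.928]
wrist_force: [-0.6, 0.7, -0.4]
finger_gap: 28.5
finger_force: 7.8
clock: 14.65
eef_pos: [579.8, -324.4, 158.3]
eef_rot: [-3.14, 0.006, 2.93]
wrist_force: [-0.7, -0.6, 0.1]
finger_gap: 59.7
finger_force: 0.0
now [ 578.3 -323.5  153.1] yaw 2.93 j6 -1.92 | twist/180: 0.455 alt -0.545 | shift/50: [ 0.878 -3.286  0.062] | untwisted: [3.378 0.41  0.062] t 14.8 gap 59.9
```

```bash
python3 -m jog '[[70,[0.4826,0.0586,0],0],[70,[0.4826,0.0586,0],0],[70,[0.4826,0.0586,0],0],[70,[0.4826,0.0586,0],0],[70,[0.4826,0.0586,0],0],[70,[0.4826,0.0586,0],0],[70,[0.4826,0.0586,0],0],[70,[0,0,0],0.0455],[70,[0,0,0],0.0455],[70,[0,0,0],0.0455],[70,[0,0,0],0.0455],[70,[0,0,0],0.0455],[70,[0,0,0],0.0455],[70,[0,0,0],0.0455],[70,[0,0,0],0.0455],[70,[0,0,0],0.0455],[70,[0,0,0],0.0455],[70,[0,0,0.06],0]]'
python3 -m jog '[[70,[0,0,0.5],0],[70,[0,0,0.5],0],[70,[0,0,0.5],0],[70,[0,0,0.5],0],[70,[0,0,0.5],0],[70,[0,0,0.3],0],[70,[0,0,0.1],0],[0,[0,0,0],0],[0,[0,0,0],0],[0,[0,0,0],0],[0,[0,0,0],0],[0,[0,0,0],0]]' 20
python3 -c "
from h import *
go(572.7,-80.2,150,0.12)"
```

```text
clock: 16.65
eef_pos: [417.7, -268.1, 150.8]
eef_rot: [-3.141, -0.0, 1.499]
wrist_force: [0.7, 0.1, -1.0]
finger_gap: 69.8
finger_force: 0.0
clock: 17.85
eef_pos: [418.0, -268.4, 6.9]
eef_rot: [3.141, 0.0, 1.501]
wrist_force: [-0.0, 0.4, -0.6]
finger_gap: 33.4
finger_force: 0.0
now [ 418.  -268.4    6.9] yaw 1.501 j6 -0.57 | twist/180: 0.44 alt -0.56 | shift/50: [ 3.522 -3.366 -2.862] | untwisted: [ 3.97   2.824 -2.862] t 17.9 gap 33.4
```

```bash
python3 -m jog '[[0,[0,0,0],0],[0,[0,0,0],0],[0,[0,0,-0.4],0],[0,[0,0,-0.5],0],[0,[0,0,-0.5],0],[0,[0,0,-0.5],0],[0,[0,0,-0.5],0],[0,[0,0,-0.46],0],[0,[0.397,0.2824,0],0],[0,[0.397,0.2824,0],0],[0,[0.397,0.2824,0],0],[0,[0.397,0.2824,0],0],[0,[0.397,0.2824,0],0],[0,[0.397,0.2824,0],0],[0,[0.397,0.2824,0],0],[0,[0.397,0.2824,0],0],[0,[0.397,0.2824,0],0],[0,[0.397,0.2824,0],0]]' 25
python3 -m jog '[[0,[0,0,0],0.044],[0,[0,0,0],0.044],[0,[0,0,0],0.044],[0,[0,0,0],0.044],[0,[0,0,0],0.044],[0,[0,0,0],0.044],[0,[0,0,0],0.044],[0,[0,0,0],0.044],[0,[0,0,0],0.044],[0,[0,0,0],0.044],[0,[0,0,0],0]]'
python3 -c "
from h import *
go(572.7,-80.2,13.5,0.12)"
```

```text
clock: 19.65
eef_pos: [573.0, -79.2, 149.2]
eef_rot: [-3.141, -0.0, 1.501]
wrist_force: [0.5, -0.7, -1.0]
finger_gap: 28.1
finger_force: 24.7
clock: 20.75
eef_pos: [572.4, -80.1, 149.2]
eef_rot: [-3.141, 0.001, 0.116]
wrist_force: [-0.8, -0.1, -1.3]
finger_gap: 27.9
finger_force: 24.7
now [572.4 -80.1 149.2] yaw 0.116 j6 1.25 | twist/180: -0.001 alt 0.999 | shift/50: [0.004 0.004 2.714] | untwisted: [0.004 0.004 2.714] t 20.8 gap 27.9
```

```bash
python3 -m jog '[[0,[0,0,0.5],0],[0,[0,0,0.5],0],[0,[0,0,0.5],0],[0,[0,0,0.5],0],[0,[0,0,0.4],0],[0,[0,0,0.2],0],[0,[0,0,0.11],0],[0,[0,0,0],0],[48,[0,0,0],0],[48,[0,0,0],0],[48,[0,0,-0.4],0],[48,[0,0,-0.5],0],[60,[0,0,-0.5],0],[60,[0,0,-0.5],0],[60,[0,0,-0.5],0],[70,[0,0,-0.3],0],[70,[0,0,0],0]]'
python3 -c "
from h import *
find('tube_yellow',14)
go(424.8,-399.2,150,0.381)"
```

```text
clock: 22.45
eef_pos: [573.6, -80.3, 151.8]
eef_rot: [3.14, -0.005, 0.119]
wrist_force: [0.3, -0.3, 0.1]
finger_gap: 69.5
finger_force: 0.0
tube_yellow 0.78 px [465. 252.  21.  27.] [ 424.9 -399.5] [64.1 42.9] 0.348
now [572.5 -80.1 148.8] yaw 0.119 j6 1.25 | twist/180: -0.083 alt 0.917 | shift/50: [-5.116  4.826 -0.024] | untwisted: [-3.69   5.988 -0.024] t 22.6 gap 69.9
```

```bash
python3 -m jog '[[70,[-0.3075,0.499,0],0],[70,[-0.3075,0.499,0],0],[70,[-0.3075,0.499,0],0],[70,[-0.3075,0.499,0],0],[70,[-0.3075,0.499,0],0],[70,[-0.3075,0.499,0],0],[70,[-0.3075,0.499,0],0],[70,[-0.3075,0.499,0],0],[70,[-0.3075,0.499,0],0],[70,[-0.3075,0.499,0],0],[70,[-0.3075,0.499,0],0],[70,[-0.3075,0.499,0],0],[70,[0,0,0],-0.033],[70,[0,0,0],-0.033],[70,[0,0,0],-0.033],[70,[0,0,0],0]]'
python3 -m jog '[[70,[0,0,0.5],0],[70,[0,0,0.5],0],[70,[0,0,0.5],0],[70,[0,0,0.5],0],[70,[0,0,0.5],0],[70,[0,0,0.3],0],[70,[0,0,0.06],0],[0,[0,0,0],0],[0,[0,0,0],0],[0,[0,0,0],0],[0,[0,0,0],0],[0,[0,0,0],0],[0,[0,0,0],0],[0,[0,0,0],0]]' 25
python3 -c "
from h import *
go(557.9,42.9,150,0.12)"
```

```text
clock: 24.15
eef_pos: [424.5, -398.9, 147.7]
eef_rot: [-3.14, 0.001, 0.431]
wrist_force: [-0.4, -0.2, -0.7]
finger_gap: 70.2
finger_force: 0.0
clock: 25.55
eef_pos: [424.9, -399.3, 6.3]
eef_rot: [3.141, -0.0, 0.43]
wrist_force: [-1.1, 0.7, 4.0]
finger_gap: 28.3
finger_force: 24.4
now [ 424.9 -399.3    6.3] yaw 0.43 j6 0.32 | twist/180: 0.099 alt -0.901 | shift/50: [ 3.7   -8.462 -2.874] | untwisted: [ 6.102 -6.932 -2.874] t 25.6 gap 28.3
```

```bash
python3 -m jog '[[0,[0,0,-0.45],0],[0,[0,0,-0.5],0],[0,[0,0,-0.5],0],[0,[0,0,-0.5],0],[0,[0,0,-0.5],0],[0,[0,0,-0.42],0],[0,[0.4359,-0.4951,0],0],[0,[0.4359,-0.4951,0],0],[0,[0.4359,-0.4951,0],0],[0,[0.4359,-0.4951,0],0],[0,[0.4359,-0.4951,0],0],[0,[0.4359,-0.4951,0],0],[0,[0.4359,-0.4951,0],0],[0,[0.4359,-0.4951,0],0],[0,[0.4359,-0.4951,0],0],[0,[0.4359,-0.4951,0],0],[0,[0.4359,-0.4951,0],0],[0,[0.4359,-0.4951,0],0],[0,[0.4359,-0.4951,0],0],[0,[0.4359,-0.4951,0],0]]'
python3 -m jog '[[0,[0,0,0],0.033],[0,[0,0,0],0.033],[0,[0,0,0],0.033],[0,[0,0,0],0]]'
python3 -c "
from h import *
go(557.9,42.9,13.5,0.12)"
```

```text
clock: 27.55
eef_pos: [557.9, 44.3, 149.2]
eef_rot: [-3.141, 0.0, 0.43]
wrist_force: [0.9, -0.8, -1.3]
finger_gap: 28.3
finger_force: 24.4
clock: 27.95
eef_pos: [557.7, 43.0, 149.2]
eef_rot: [-3.142, 0.001, 0.117]
wrist_force: [0.5, -0.4, -1.9]
finger_gap: 28.1
finger_force: 24.4
now [557.7  43.  149.2] yaw 0.117 j6 1.47 | twist/180: -0.001 alt 0.999 | shift/50: [0.004 0.004 2.714] | untwisted: [0.004 0.004 2.714] t 27.9 gap 28.1
```

```bash
python3 -m jog '[[0,[0,0,0.5],0],[0,[0,0,0.5],0],[0,[0,0,0.5],0],[0,[0,0,0.5],0],[0,[0,0,0.4],0],[0,[0,0,0.2],0],[0,[0,0,0.11],0],[0,[0,0,0],0],[48,[0,0,0],0],[48,[0,0,0],0],[48,[0,0,-0.4],0],[48,[0,0,-0.5],0],[60,[0,0,-0.5],0],[60,[0,0,-0.5],0],[60,[0,0,-0.5],0],[70,[0,0,-0.3],0],[70,[0,0,0],0]]'
python3 -c "
from h import *
find('tube_green',14)
go(472.5,407.9,150,1.97)"
```

```text
clock: 29.65
eef_pos: [558.9, 43.0, 151.8]
eef_rot: [3.141, -0.005, 0.119]
wrist_force: [0.8, 0.2, -0.7]
finger_gap: 69.5
finger_force: 0.0
tube_green 0.84 px [204. 226.  19.  24.] [468.2 309.1] [65.3 34.4] 0.677
tube_green 0.66 px [166. 227.  29.  18.] [473.4 406.3] [71.7 37.9] -1.215
tube_green 0.66 px [438. 193.  67.  55.] [ 580.3 -328.6] [164.  161.6] 0.805
now [557.8  42.9 148.8] yaw 0.119 j6 1.46 | twist/180: 0.411 alt -0.589 | shift/50: [-7.388 -1.266 -0.024] | untwisted: [-0.828 -7.45  -0.024] t 29.8 gap 69.7
```

```bash
python3 -m jog '[[70,[-0.0637,-0.573,0],0],[70,[-0.0637,-0.573,0],0],[70,[-0.0637,-0.573,0],0],[70,[-0.0637,-0.573,0],0],[70,[-0.0637,-0.573,0],0],[70,[-0.0637,-0.573,0],0],[70,[-0.0637,-0.573,0],0],[70,[-0.0637,-0.573,0],0],[70,[-0.0637,-0.573,0],0],[70,[-0.0637,-0.573,0],0],[70,[-0.0637,-0.573,0],0],[70,[-0.0637,-0.573,0],0],[70,[-0.0637,-0.573,0],0],[70,[0,0,0],0]]'
python3 -m jog '[[70,[0,0,0],-0.0453],[70,[0,0,0],-0.0453],[70,[0,0,0],-0.0453],[70,[0,0,0],-0.0453],[70,[0,0,0],-0.0453],[70,[0,0,0],-0.0453],[70,[0,0,0],-0.0453],[70,[0,0,0],-0.0453],[70,[0,0,0],-0.0453],[70,[0,0,0],-0.0453],[70,[0,0,0],-0.0453],[70,[0,0,0],-0.0453],[70,[0,0,0],-0.0453],[70,[0,0,0],0]]'
python3 -m jog '[[70,[0,0,0.5],0],[70,[0,0,0.5],0],[70,[0,0,0.5],0],[70,[0,0,0.5],0],[70,[0,0,0.5],0],[70,[0,0,0.3],0],[70,[0,0,0.06],0],[0,[0,0,0],0],[0,[0,0,0],0],[0,[0,0,0],0],[0,[0,0,0],0],[0,[0,0,0],0],[0,[0,0,0],0],[0,[0,0,0],0]]' 25
python3 -c "
from h import *
go(565.3,-18.7,150,0.12)"
```

```text
clock: 31.15
eef_pos: [471.1, 410.2, 147.3]
eef_rot: [3.141, 0.002, 0.122]
wrist_force: [0.4, -0.7, 0.2]
finger_gap: 69.9
finger_force: 0.0
clock: 32.55
eef_pos: [472.6, 407.0, 147.9]
eef_rot: [-3.14, 0.0, 1.971]
wrist_force: [-0.0, 0.7, 0.7]
finger_gap: 69.9
finger_force: 0.0
clock: 33.95
eef_pos: [472.7, 407.9, 6.3]
eef_rot: [3.141, -0.0, 1.969]
wrist_force: [-1.6, -0.8, 3.8]
finger_gap: 28.0
finger_force: 24.9
now [472.7 407.9   6.3] yaw 1.969 j6 0.26 | twist/180: -0.412 alt 0.588 | shift/50: [-0.816 -8.694 -2.874] | untwisted: [-8.584 -1.6   -2.874] t 34.0 gap 28.0
```

```bash
python3 -m jog '[[0,[0,0,-0.45],0],[0,[0,0,-0.5],0],[0,[0,0,-0.5],0],[0,[0,0,-0.5],0],[0,[0,0,-0.5],0],[0,[0,0,-0.42],0],[0,[-0.6131,-0.1143,0],0],[0,[-0.6131,-0.1143,0],0],[0,[-0.6131,-0.1143,0],0],[0,[-0.6131,-0.1143,0],0],[0,[-0.6131,-0.1143,0],0],[0,[-0.6131,-0.1143,0],0],[0,[-0.6131,-0.1143,0],0],[0,[-0.6131,-0.1143,0],0],[0,[-0.6131,-0.1143,0],0],[0,[-0.6131,-0.1143,0],0],[0,[-0.6131,-0.1143,0],0],[0,[-0.6131,-0.1143,0],0],[0,[-0.6131,-0.1143,0],0],[0,[-0.6131,-0.1143,0],0]]'
python3 -m jog '[[0,[0,0,0],-0.0458],[0,[0,0,0],-0.0458],[0,[0,0,0],-0.0458],[0,[0,0,0],-0.0458],[0,[0,0,0],-0.0458],[0,[0,0,0],-0.0458],[0,[0,0,0],-0.0458],[0,[0,0,0],-0.0458],[0,[0,0,0],-0.0458],[0,[0,0,0],0],[0,[0,0,0],0]]'
python3 -c "
from h import *
go(565.3,-18.7,13.5,0.12)"
```

```text
clock: 35.95
eef_pos: [565.2, -20.0, 149.3]
eef_rot: [-3.141, -0.0, 1.969]
wrist_force: [0.4, 0.3, -1.2]
finger_gap: 27.8
finger_force: 24.9
clock: 37.05
eef_pos: [565.1, -18.8, 149.3]
eef_rot: [3.142, -0.0, -3.024]
wrist_force: [0.2, 1.0, -1.4]
finger_gap: 28.0
finger_force: 24.9
now [565.1 -18.8 149.3] yaw -3.024 j6 -1.79 | twist/180: -0.001 alt 0.999 | shift/50: [-0.004  0.     2.716] | untwisted: [-0.004  0.     2.716] t 37.0 gap 28.0
```

```bash
python3 -m jog '[[0,[0,0,0.5],0],[0,[0,0,0.5],0],[0,[0,0,0.5],0],[0,[0,0,0.5],0],[0,[0,0,0.4],0],[0,[0,0,0.2],0],[0,[0,0,0.11],0],[0,[0,0,0],0],[46,[0,0,0],0],[46,[0,0,0],0],[46,[0,0,-0.4],0],[46,[0,0,-0.5],0],[60,[0,0,-0.5],0],[60,[0,0,-0.5],0],[60,[0,0,-0.5],0],[70,[0,0,-0.3],0],[70,[0,0,0],0]]'
python3 -c "
from h import *
find('tube_white',14);find('tube_black',14)
go(564.1,376.5,150,-0.68)"
```

```text
clock: 38.75
eef_pos: [566.3, -18.8, 151.8]
eef_rot: [-3.141, 0.005, -3.02]
wrist_force: [-0.5, 0.0, 0.4]
finger_gap: 69.2
finger_force: 0.0
tube_white 0.52 px [181. 191.  27.  25.] [567.1 376.6] [67.  42.4] -0.63
now [564.8 -18.7 147.9] yaw -3.02 j6 -1.79 | twist/180: 0.255 alt -0.745 | shift/50: [ 4.98   6.138 -0.042] | untwisted: [-0.95   7.846 -0.042] t 39.0 gap 70.1
```

```bash
python3 -m jog '[[70,[-0.068,0.5604,0],0],[70,[-0.068,0.5604,0],0],[70,[-0.068,0.5604,0],0],[70,[-0.068,0.5604,0],0],[70,[-0.068,0.5604,0],0],[70,[-0.068,0.5604,0],0],[70,[-0.068,0.5604,0],0],[70,[-0.068,0.5604,0],0],[70,[-0.068,0.5604,0],0],[70,[-0.068,0.5604,0],0],[70,[-0.068,0.5604,0],0],[70,[-0.068,0.5604,0],0],[70,[-0.068,0.5604,0],0],[70,[-0.068,0.5604,0],0],[70,[0,0,0],0.042],[70,[0,0,0],0.042],[70,[0,0,0],0.042],[70,[0,0,0],0.042],[70,[0,0,0],0.042],[70,[0,0,0],0.042]]'
python3 -m jog '[[70,[0,0,0.5],0],[70,[0,0,0.5],0],[70,[0,0,0.5],0],[70,[0,0,0.5],0],[70,[0,0,0.5],0],[70,[0,0,0.3],0],[70,[0,0,0.06],0],[0,[0,0,0],0],[0,[0,0,0],0],[0,[0,0,0],0],[0,[0,0,0],0],[0,[0,0,0],0],[0,[0,0,0],0],[0,[0,0,0],0]]' 25
python3 -c "
from h import *
go(473.9,-29.7,150,0.12)"
```

```text
clock: 40.95
eef_pos: [564.4, 376.2, 147.6]
eef_rot: [-3.14, -0.001, 2.466]
wrist_force: [0.5, -0.1, -0.1]
finger_gap: 69.9
finger_force: 0.0
clock: 42.35
eef_pos: [564.7, 376.5, 6.3]
eef_rot: [3.141, 0.0, 2.472]
wrist_force: [-0.4, -1.1, 2.0]
finger_gap: 28.0
finger_force: 24.6
now [564.7 376.5   6.3] yaw 2.472 j6 -0.37 | twist/180: -0.251 alt 0.749 | shift/50: [ 2.776 -7.848 -2.874] | untwisted: [-3.618 -7.496 -2.874] t 42.4 gap 28.0
```

```bash
python3 -m jog '[[0,[0,0,-0.45],0],[0,[0,0,-0.5],0],[0,[0,0,-0.5],0],[0,[0,0,-0.5],0],[0,[0,0,-0.5],0],[0,[0,0,-0.42],0],[0,[-0.2584,-0.5354,0],0],[0,[-0.2584,-0.5354,0],0],[0,[-0.2584,-0.5354,0],0],[0,[-0.2584,-0.5354,0],0],[0,[-0.2584,-0.5354,0],0],[0,[-0.2584,-0.5354,0],0],[0,[-0.2584,-0.5354,0],0],[0,[-0.2584,-0.5354,0],0],[0,[-0.2584,-0.5354,0],0],[0,[-0.2584,-0.5354,0],0],[0,[-0.2584,-0.5354,0],0],[0,[-0.2584,-0.5354,0],0],[0,[-0.2584,-0.5354,0],0],[0,[-0.2584,-0.5354,0],0]]'
python3 -m jog '[[0,[0,0,0],-0.0418],[0,[0,0,0],-0.0418],[0,[0,0,0],-0.0418],[0,[0,0,0],-0.0418],[0,[0,0,0],-0.0418],[0,[0,0,0],-0.0418],[0,[0,0,0],0],[0,[0,0,0],0]]'
python3 -c "
from h import *
go(473.9,-29.7,13.5,0.12)
find('tube_black',14)"
```

```text
clock: 44.35
eef_pos: [473.3, -30.8, 149.4]
eef_rot: [-3.142, -0.0, 2.472]
wrist_force: [-0.3, -0.6, -2.0]
finger_gap: 27.8
finger_force: 24.6
clock: 45.15
eef_pos: [473.8, -29.7, 149.4]
eef_rot: [3.142, -0.0, -3.027]
wrist_force: [0.0, 0.0, -2.1]
finger_gap: 28.2
finger_force: 24.6
now [473.8 -29.7 149.4] yaw -3.027 j6 -1.83 | twist/180: -0.002 alt 0.998 | shift/50: [-2.000e-03 -0.000e+00  2.718e+00] | untwisted: [-2.000e-03 -0.000e+00  2.718e+00] t 45.1 gap 28.2
tube_black 0.51 px [221. 142.  59.  44.] [703.9 278.1] [146.4  90.7] 1.281
tube_black 0.37 px [321. 134.  94.  90.] [7.387e+02 7.000e-01] [246.1 235.8] -1.452
```

```bash
python3 -m jog '[[0,[0,0,0.5],0],[0,[0,0,0.5],0],[0,[0,0,0.5],0],[0,[0,0,0.5],0],[0,[0,0,0.4],0],[0,[0,0,0.2],0],[0,[0,0,0.11],0],[0,[0,0,0],0],[46,[0,0,0],0],[46,[0,0,0],0],[46,[0,0,-0.4],0],[46,[0,0,-0.5],0],[60,[0,0,-0.5],0],[60,[0,0,-0.5],0],[60,[0,0,-0.5],0],[70,[0,0,-0.3],0],[70,[0,0,0],0]]'
python3 - <<'E'
from h import *
im=camera("top")
b=np.zeros((400,640),np.uint8);b[175:215,190:250]=(im.max(2)<62)[175:215,190:250]
print(rect(b,14),b.sum())
go(568.7,275.1,150,1.37)
cv2.imwrite("pics/b.png",cv2.resize(im[130:290,140:480,::-1],None,fx=2.35,fy=2.35))
E
```

```text
clock: 46.95
eef_pos: [474.9, -29.8, 151.4]
eef_rot: [-3.14, 0.005, -3.023]
wrist_force: [-0.5, 0.0, -0.9]
finger_gap: 69.6
finger_force: 0.0
(array([568.6, 274. ]), array([67.6, 31. ]), 1.322) 158
now [474.3 -29.8 149.8] yaw -3.023 j6 -1.83 | twist/180: -0.398 alt 0.602 | shift/50: [-6.352e+00 -6.340e-01 -4.000e-03] | untwisted: [-2.594e+00  5.832e+00 -4.000e-03] t 47.0 gap 69.7
```

View pics/b.png

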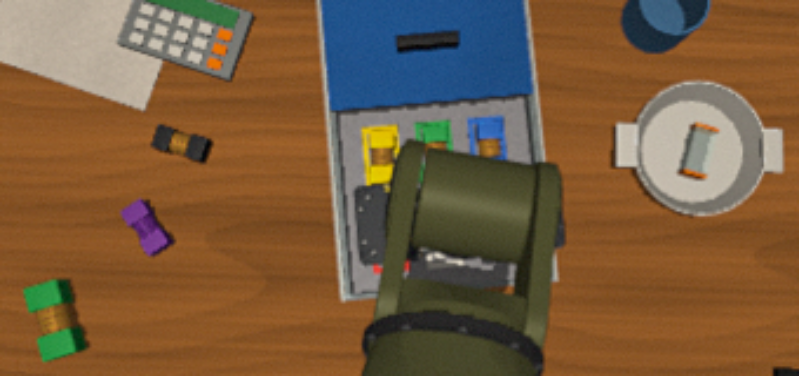

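The picture shows the black tube unmoved at (182,143), the empty tube lying in the dish at (700,150), and the yellow, green and blue tubes in their outlines.

```bash
python3 -m jog '[[62,[-0.216,0.486,0],0],[62,[-0.216,0.486,0],0],[62,[-0.216,0.486,0],0],[62,[-0.216,0.486,0],0],[62,[-0.216,0.486,0],0],[62,[-0.216,0.486,0],0],[62,[-0.216,0.486,0],0],[62,[-0.216,0.486,0],0],[62,[-0.216,0.486,0],0],[62,[-0.216,0.486,0],0],[62,[-0.216,0.486,0],0],[62,[-0.216,0.486,0],0]]'
python3 -m jog '[[62,[0,0,0],0.0446],[62,[0,0,0],0.0446],[62,[0,0,0],0.0446],[62,[0,0,0],0.0446],[62,[0,0,0],0.0446],[62,[0,0,0],0.0446],[62,[0,0,0],0.0446],[62,[0,0,0],0.0446],[62,[0,0,0],0.0446],[62,[0,0,0],0.0446],[62,[0,0,0],0.0446],[62,[0,0,0],0.0446],[62,[0,0,0],0.0446],[62,[0,0,0],0.0446],[62,[0,0,0],0]]'
python3 -m jog '[[62,[0,0,0.5],0],[62,[0,0,0.5],0],[62,[0,0,0.5],0],[62,[0,0,0.5],0],[62,[0,0,0.5],0],[62,[0,0,0.3],0],[62,[0,0,0.06],0],[0,[0,0,0],0],[0,[0,0,0],0],[0,[0,0,0],0],[0,[0,0,0],0],[0,[0,0,0],0],[0,[0,0,0],0],[0,[0,0,0],0]]' 25
python3 -c "
from h import *
go(481.4,-91.3,150,0.12)"
```

```text
clock: 48.2
eef_pos: [568.0, 276.1, 147.5]
eef_rot: [-3.141, -0.002, -3.023]
wrist_force: [0.5, 0.2, -0.1]
finger_gap: 61.7
finger_force: 0.0
clock: 49.7
eef_pos: [567.8, 275.0, 147.6]
eef_rot: [-3.14, 0.001, 1.296]
wrist_force: [-1.0, -0.2, -0.6]
finger_gap: 62.1
finger_force: 0.0
clock: 51.1
eef_pos: [568.4, 275.3, 6.5]
eef_rot: [3.141, -0.0, 1.298]
wrist_force: [-2.9, 0.4, 6.6]
finger_gap: 27.9
finger_force: 25.0
now [568.4 275.3   6.5] yaw 1.298 j6 0.67 | twist/180: 0.375 alt -0.625 | shift/50: [-2.604  7.07  -2.87 ] | untwisted: [-7.528  0.298 -2.87 ] t 51.1 gap 27.9
```

```bash
python3 -m jog '[[0,[0,0,-0.45],0],[0,[0,0,-0.5],0],[0,[0,0,-0.5],0],[0,[0,0,-0.5],0],[0,[0,0,-0.5],0],[0,[0,0,-0.42],0],[0,[-0.5377,0.0213,0],0],[0,[-0.5377,0.0213,0],0],[0,[-0.5377,0.0213,0],0],[0,[-0.5377,0.0213,0],0],[0,[-0.5377,0.0213,0],0],[0,[-0.5377,0.0213,0],0],[0,[-0.5377,0.0213,0],0],[0,[-0.5377,0.0213,0],0],[0,[-0.5377,0.0213,0],0],[0,[-0.5377,0.0213,0],0],[0,[-0.5377,0.0213,0],0],[0,[-0.5377,0.0213,0],0],[0,[-0.5377,0.0213,0],0],[0,[-0.5377,0.0213,0],0]]'
python3 -m jog '[[0,[0,0,0],0.0417],[0,[0,0,0],0.0417],[0,[0,0,0],0.0417],[0,[0,0,0],0.0417],[0,[0,0,0],0.0417],[0,[0,0,0],0.0417],[0,[0,0,0],0.0417],[0,[0,0,0],0.0417],[0,[0,0,0],0.0417],[0,[0,0,0],0],[0,[0,0,0],0]]'
python3 -c "
from h import *
go(481.4,-91.3,13.5,0.12)"
```

```text
clock: 53.1
eef_pos: [480.7, -92.4, 149.3]
eef_rot: [-3.141, 0.0, 1.298]
wrist_force: [1.2, -0.4, -1.0]
finger_gap: 27.8
finger_force: 25.0
clock: 54.2
eef_pos: [481.1, -91.4, 149.3]
eef_rot: [-3.141, 0.0, 0.123]
wrist_force: [0.7, 0.3, -1.7]
finger_gap: 27.7
finger_force: 25.0
now [481.1 -91.4 149.3] yaw 0.123 j6 1.19 | twist/180: 0.001 alt -0.999 | shift/50: [ 0.006 -0.     2.716] | untwisted: [ 0.006 -0.     2.716] t 54.2 gap 27.7
```

```bash
python3 -m jog '[[0,[0,0,0.5],0],[0,[0,0,0.5],0],[0,[0,0,0.5],0],[0,[0,0,0.5],0],[0,[0,0,0.4],0],[0,[0,0,0.2],0],[0,[0,0,0.11],0],[0,[0,0,0],0],[46,[0,0,0],0],[46,[0,0,0],0],[46,[0,0,-0.4],0],[46,[0,0,-0.5],0],[60,[0,0,-0.5],0],[60,[0,0,-0.5],0],[60,[0,0,-0.5],0],[60,[0,0,-0.3],0],[60,[0,0,0],0]]'
python3 -m jog '[[60,[0,-0.6,0],0],[60,[0,-0.6,0],0],[60,[0,-0.6,0],0],[60,[0,-0.6,0],0],[60,[0,-0.6,0],0],[60,[0,-0.6,0],0],[60,[0,-0.6,0],0],[60,[0,-0.6,0],0],[60,[0,-0.6,0],0],[60,[0,-0.6,0],0],[60,[0,-0.6,0],0],[60,[0,0,0],-0.044],[60,[0,0,0],-0.044],[60,[0,0,0],-0.044],[60,[0,0,0],-0.044],[60,[0,0,0],-0.044],[60,[0,0,0],-0.044],[60,[0,0,0],-0.044],[60,[0,0,0],-0.044]]'
python3 - <<'E'
from h import *
im=camera("top")
for n in "yellow green blue black white".split():
    for r in regions_of("top","tube_"+n)[:4]:
        if 280<r["rect"][0]<380:print(n,round(r["conf"],2),"px",np.round(r["rect"]),*rect(r["pixels"],20))
for r in regions_of("top","empty")[:2]:print("empty",round(r["conf"],2),*rect(r["pixels"],18))
b=np.zeros((400,640),np.uint8);b[110:170,300:350]=(im.max(2)<60)[110:170,300:350];print("handle",rect(b,74),b.sum())
go(684.5,-3.6,130,0.12+np.pi/2)
cv2.imwrite("pics/c.png",cv2.resize(im[110:270,270:480,::-1],None,fx=3.5,fy=3.5))
E
```

```text
clock: 55.9
eef_pos: [482.2, -91.6, 151.4]
eef_rot: [3.14, -0.004, 0.119]
wrist_force: [-0.0, -0.4, 0.4]
finger_gap: 60.3
finger_force: 0.0
clock: 57.8
eef_pos: [441.7, 236.2, 148.1]
eef_rot: [-3.141, 0.001, 1.231]
wrist_force: [-0.7, -0.2, 0.4]
finger_gap: 60.3
finger_force: 0.0
yellow 0.82 px [304. 196.   8.  24.] [557.9  42.1] [62.5 27. ] 0.031
yellow 0.25 px [355. 212.  16.  26.] [520.4 -97.4] [64.8 33.5] 0.086
green 0.56 px [325. 197.  10.  28.] [566.7 -19.7] [65.4 32.4] 0.027
blue 0.62 px [320. 134.  94.  88.] [739.2  -0.9] [242.9 234.3] -1.45
blue 0.5 px [347. 191.  13.  23.] [581.6 -79.2] [66.2 35.1] 0.251
black 0.57 px [356. 212.  16.  24.] [520.3 -97.2] [64.8 33.4] 0.083
white 0.63 px [328. 228.  15.  22.] [476.3 -31. ] [63.2 32.6] 0.11
empty 0.84 [ 576.8 -323. ] [65.7 35.2] -0.248
handle (array([683.1,  -4. ]), array([69.7, 19.8]), -1.448) 168
now [441.9 236.3 148.8] yaw 1.223 j6 0.77 | twist/180: -0.149 alt 0.851 | shift/50: [-5.344  4.242  0.376] | untwisted: [-2.854  6.198  0.376] t 58.1 gap 59.7
```

View pics/c.png

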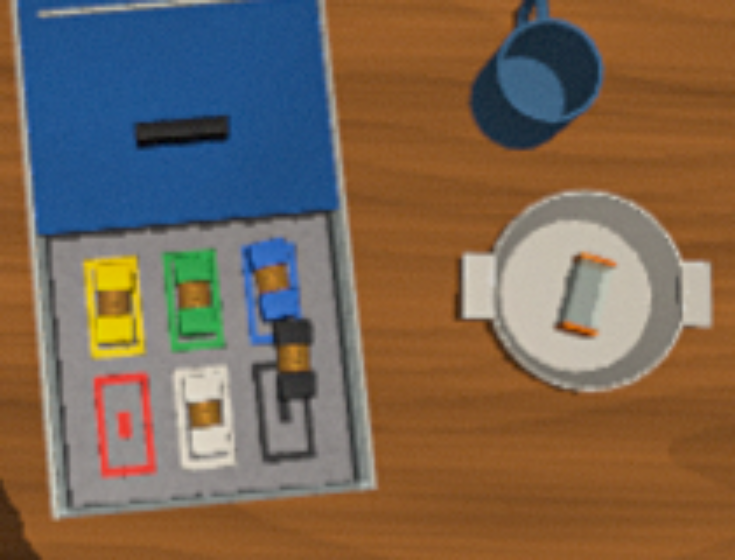

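The crop (3.5×, offset 270,110) shows that the black tube at (294,357) has been knocked forward and has pushed blue, now at (272,281), askew. Yellow, green, white and the empty tube are fine. I will mend black first, then blue.

```bash
python3 -m jog '[[40,[0,0,0],0.045],[40,[0,0,0],0.045],[40,[0,0,0],0.045],[40,[0,0,0],0.045],[40,[0,0,0],0.045],[40,[0,0,0],0.045],[40,[0,0,0],0.045],[40,[0,0,0],0.045],[40,[0,0,0],0]]'
python3 -c "
from h import *
go(520.3,-97.3,100,0.09)"
```

```text
clock: 59.05
eef_pos: [441.9, 236.3, 148.9]
eef_rot: [3.142, 0.0, 0.09]
wrist_force: [-0.4, 0.2, -0.4]
finger_gap: 40.1
finger_force: 0.0
now [441.9 236.3 148.9] yaw 0.09 j6 1.9 | twist/180: 0.0 alt -1.0 | shift/50: [0.962 6.786 0.978] | untwisted: [0.96  6.786 0.978] t 59.0 gap 40.1
```

```bash
python3 -m jog '[[40,[0.08,0.5655,0],0],[40,[0.08,0.5655,0],0],[40,[0.08,0.5655,0],0],[40,[0.08,0.5655,0],0],[40,[0.08,0.5655,0],0],[40,[0.08,0.5655,0],0],[40,[0.08,0.5655,0],0],[40,[0.08,0.5655,0],0],[40,[0.08,0.5655,0],0],[40,[0.08,0.5655,0],0],[40,[0.08,0.5655,0],0],[40,[0.08,0.5655,0],0],[40,[0,0,0.4],0],[40,[0,0,0.58],0],[40,[0,0,0],0]]'
python3 -m jog '[[40,[0,0,0.4],0],[40,[0,0,0.4],0],[40,[0,0,0.3],0],[40,[0,0,0.2],0],[40,[0,0,0.2],0],[40,[0,0,0.2],0],[40,[0,0,0.03],0],[40,[0,0,0],0]]'
python3 -m jog '[[0,[0,0,0],0],[0,[0,0,0],0],[0,[0,0,0],0],[0,[0,0,0],0],[0,[0,0,0],0],[0,[0,0,-0.3],0],[0,[0,0,-0.3],0],[0,[0,0,0],0.005],[0,[0,0,0],0]]' 25
python3 -c "
from h import *
go(481.4,-91.3,13.5,0.12)"
```

```text
clock: 60.55
eef_pos: [519.9, -96.8, 96.9]
eef_rot: [-3.14, 0.005, 0.097]
wrist_force: [0.9, -0.6, -0.1]
finger_gap: 40.0
finger_force: 0.0
clock: 61.35
eef_pos: [521.7, -97.0, 13.5]
eef_rot: [-3.142, 0.0, 0.094]
wrist_force: [-0.2, -0.8, 0.2]
finger_gap: 40.0
finger_force: 0.0
clock: 62.25
eef_pos: [521.4, -97.0, 43.0]
eef_rot: [-3.142, 0.0, 0.078]
wrist_force: [-0.1, 1.7, -1.7]
finger_gap: 27.7
finger_force: 25.0
now [521.4 -97.   43. ] yaw 0.078 j6 1.24 | twist/180: -0.014 alt 0.986 | shift/50: [-0.782 -0.208  0.59 ] | untwisted: [-0.79  -0.174  0.59 ] t 62.2 gap 27.7
```

```bash
python3 -m jog '[[0,[0,0,0],-0.014],[0,[-0.25,-0.07,0],0],[0,[-0.25,-0.07,0],0],[0,[-0.282,-0.068,0],0],[0,[0,0,0.3],0],[0,[0,0,0.2],0],[0,[0,0,0.09],0],[0,[0,0,0],0],[46,[0,0,0],0],[46,[0,0,0],0],[46,[0,0,0],0],[46,[0,0,-0.3],0],[46,[0,0,-0.5],0],[46,[0,0,-0.5],0],[46,[0,0,-0.3],0],[46,[0,0,0],0]]'
python3 -c "
from h import *
go(581.6,-79.2,13.5,0.2)"
```

```text
clock: 63.85
eef_pos: [482.5, -91.7, 95.8]
eef_rot: [3.14, -0.003, 0.122]
wrist_force: [-0.2, -0.2, -0.1]
finger_gap: 46.1
finger_force: 0.0
now [482.5 -91.7  95.8] yaw 0.122 j6 1.19 | twist/180: -0.025 alt 0.975 | shift/50: [1.992 0.148 1.646] | untwisted: [ 1.996 -0.006  1.646] t 63.9 gap 46.1
```

```bash
python3 -m jog '[[46,[0,0,0],-0.025],[46,[0.4,0.03,0],0],[46,[0.4,0.03,0],0],[46,[0.4,0.03,0],0],[46,[0.4,0.03,0],0],[46,[0.39,0.03,0],0],[46,[0,0,0.3],0],[46,[0,0,0.4],0],[46,[0,0,0.4],0],[46,[0,0,0.3],0],[46,[0,0,0.25],0],[46,[0,0,0],0],[0,[0,0,0],0],[0,[0,0,0],0],[0,[0,0,0],0],[0,[0,0,0],0],[0,[0,0,0],0],[0,[0,0,-0.1],0],[0,[0,0,-0.1],0],[0,[0,0,0],0]]'
python3 -c "
from h import *
go(572.7,-80.2,13.5,0.12)"
```

```text
clock: 65.85
eef_pos: [580.9, -79.0, 22.3]
eef_rot: [3.141, -0.001, 0.201]
wrist_force: [-0.8, 0.2, -0.6]
finger_gap: 27.7
finger_force: 24.7
now [580.9 -79.   22.3] yaw 0.201 j6 1.17 | twist/180: 0.026 alt -0.974 | shift/50: [-0.166  0.004  0.176] | untwisted: [-0.164 -0.01   0.176] t 65.8 gap 27.7
```

Now place blue, then swing clear and turn towards the handle orientation.

```bash
python3 -m jog '[[0,[0,0,0],0.026],[0,[-0.166,0.004,0],0],[0,[0,0,0.1],0],[0,[0,0,0.076],0],[0,[0,0,0],0],[46,[0,0,0],0],[46,[0,0,0],0],[46,[0,0,0],0],[46,[0,0,-0.3],0],[46,[0,0,-0.5],0],[46,[0,0,-0.5],0],[46,[0,0,-0.5],0],[46,[0,0,-0.5],0],[46,[0,0,-0.2],0],[46,[0,0,0],0]]'
python3 -m jog '[[40,[0,-0.6,0],0],[40,[0,-0.6,0],0],[40,[0,-0.6,0],0],[40,[0,-0.6,0],0],[40,[0,-0.6,0],0],[40,[0,-0.6,0],0],[40,[0,-0.6,0],0],[40,[0,-0.6,0],0],[40,[0,-0.6,0],0],[40,[0,0,0],-0.0455],[40,[0,0,0],-0.0455],[40,[0,0,0],-0.0455],[40,[0,0,0],-0.0455],[40,[0,0,0],-0.0455],[40,[0,0,0],-0.0455],[40,[0,0,0],-0.0455],[40,[0,0,0],-0.0455],[40,[0,0,0],-0.0455],[40,[0,0,0],-0.0455],[40,[0,0,0],-0.0455]]'
python3 - <<'E'
from h import *
im=camera("top")
for n in "yellow green blue black white".split():
    for r in regions_of("top","tube_"+n)[:4]:
        if 280<r["rect"][0]<380:print(n,round(r["conf"],2),"px",np.round(r["rect"]),*rect(r["pixels"],20))
go(684.5,-3.6,130,0.12+np.pi/2)
cv2.imwrite("pics/d.png",cv2.resize(im[110:270,270:480,::-1],None,fx=3.5,fy=3.5))
E
```

```text
clock: 67.35
eef_pos: [572.9, -80.2, 139.4]
eef_rot: [3.141, -0.003, 0.119]
wrist_force: [-0.1, 0.4, -0.4]
finger_gap: 46.0
finger_force: 0.0
clock: 69.35
eef_pos: [539.6, 187.8, 136.2]
eef_rot: [-3.139, 0.0, 1.698]
wrist_force: [0.0, -0.4, 0.0]
finger_gap: 39.7
finger_force: 0.0
yellow 0.79 px [302. 198.  10.  25.] [557.9  43.4] [62.5 29.7] 0.031
yellow 0.43 px [304. 198.  18.  29.] [556.6  42.5] [80.  43.5] 0.133
green 0.83 px [325. 199.  15.  26.] [566.6 -19.4] [65.5 30.3] 0.093
blue 0.68 px [348. 194.  16.  26.] [572.2 -80.3] [65.9 32.1] 0.149
blue 0.31 px [351. 227.  23.  29.] [481.  -89.9] [80.6 44.1] 0.128
black 0.63 px [352. 228.  15.  26.] [479.9 -92.8] [64.3 33.4] 0.084
white 0.79 px [329. 229.  16.  22.] [475.4 -29.5] [63.4 31.5] 0.221
now [540.  187.9 137.2] yaw 1.688 j6 0.15 | twist/180: -0.001 alt 0.999 | shift/50: [-4.148  2.41   0.144] | untwisted: [-4.142  2.42   0.144] t 69.7 gap 40.0
```

View pics/d.png

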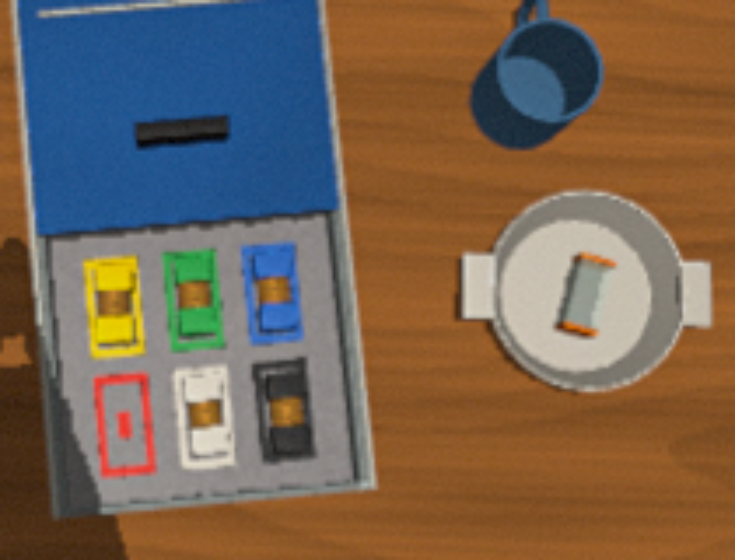

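All five tubes lie in their outlines and the empty tube is in the dish at (585,294). Next I shut the cover.

```bash
python3 -m jog '[[40,[-0.518,0.302,0],0],[40,[-0.518,0.302,0],0],[40,[-0.518,0.302,0],0],[40,[-0.518,0.302,0],0],[40,[-0.518,0.302,0],0],[40,[-0.518,0.302,0],0],[40,[-0.518,0.302,0],0],[40,[-0.518,0.302,0],0],[40,[0,0,0.3],0],[40,[0,0,0.5],0],[40,[0,0,0.5],0],[40,[0,0,0.38],0],[40,[0,0,0],0],[0,[0,0,0],0],[0,[0,0,0],0],[0,[0,0,0],0],[0,[0,0,0],0]]' 12
python3 -m jog '[[0,[0,-0.1,0],0],[0,[0,-0.2,0],0],[0,[0,-0.26,0],0],[0,[0,-0.26,0],0],[0,[0,-0.26,0],0],[0,[0,-0.26,0],0],[0,[0,-0.26,0],0],[0,[0,-0.26,0],0],[0,[0,-0.26,0],0],[0,[0,-0.26,0],0],[0,[0,-0.26,0],0],[0,[0,-0.26,0],0],[0,[0,-0.26,0],0],[0,[0,-0.26,0],0],[0,[0,-0.26,0],0],[0,[0,-0.26,0],0],[0,[0,-0.2,0],0],[0,[0,-0.1,0],0],[0,[0,0,0],0]]'
```

```text
clock: 71.35
eef_pos: [685.5, -3.1, 54.6]
eef_rot: [3.14, 0.0, 1.691]
wrist_force: [-0.5, -0.3, 4.8]
finger_gap: 14.2
finger_force: 12.0
clock: 73.25
eef_pos: [475.2, -28.5, 54.5]
eef_rot: [3.138, 0.0, 1.691]
wrist_force: [4.7, 3.7, 3.1]
finger_gap: 14.0
finger_force: 12.0
```

```bash
python3 -m jog '[[0,[0,-0.05,0],0],[0,[0,-0.03,0],0],[0,[0,0,0],0],[0,[0,0,0],0]]'
```

```text
clock: 73.65
eef_pos: [473.6, -28.7, 54.6]
eef_rot: [3.133, 0.0, 1.691]
wrist_force: [24.3, 7.7, -11.8]
finger_gap: 17.0
finger_force: 12.0
```

Stop felt at 24 N, so the cover is shut. Release, go up, and check.

```bash
python3 -m jog '[[40,[0,0,0],0],[40,[0,0,0],0],[40,[0,0,0],0],[40,[0,0,-0.3],0],[40,[0,0,-0.5],0],[40,[0,0,-0.5],0],[40,[0,0,-0.5],0],[40,[0,0,-0.5],0],[40,[0.6,0,0],0],[40,[0.6,0,0],0],[40,[0.6,0,0],0],[40,[0.6,0,0],0],[40,[0.6,0,0],0],[40,[0.6,0,0],0],[40,[0.6,0,0],0],[40,[0.6,0,0],0],[40,[0,0,0],0],[40,[0,0,0],0]]'
python3 - <<'E'
from h import *
im=camera("top")
b=np.zeros((400,640),np.uint8);b[205:250,305:355]=(im.max(2)<60)[205:250,305:355];print("handle",rect(b,74),b.sum())
for r in regions_of("top","empty")[:1]:print("empty",round(r["conf"],2),*rect(r["pixels"],18))
cv2.imwrite("pics/e.png",cv2.resize(im[:,:,::-1],(800,500)))
E
```

```text
clock: 75.45
eef_pos: [441.4, 209.0, 168.4]
eef_rot: [-3.141, 0.0, 1.693]
wrist_force: [0.2, 0.3, -0.5]
finger_gap: 40.1
finger_force: 0.0
handle (array([475.4, -28.5]), array([69.8, 14.7]), -1.451) 83
empty 0.74 [ 577.1 -322.4] [67.6 35.2] -0.248
```

View pics/e.png

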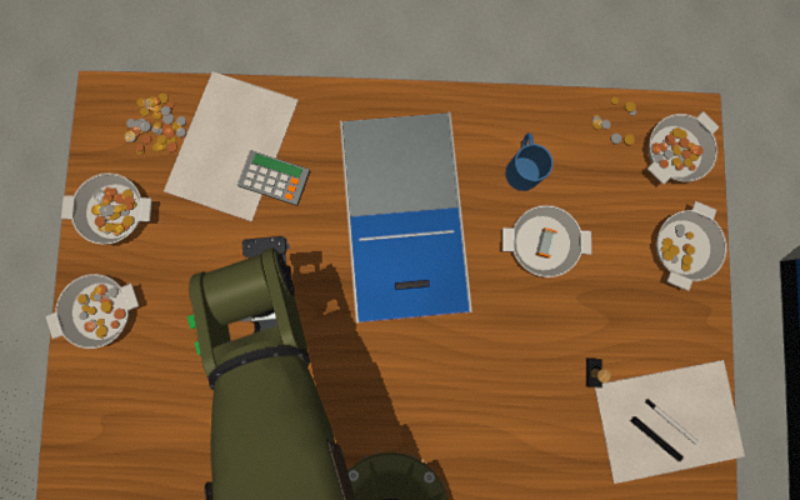

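The cover is shut with its handle at (412,285), the empty tube is in the dish at (547,243), and the calculator and mug have not moved.

```bash
python3 -c "
from cell import *
print(sign_off())"
```

```text
the job is handed in; nothing more can be done
None
```

The job is handed in at about 76 s: all five tubes on the table (white, black, green, blue, yellow; no red was there) lie in their outlines, the empty tube is in the dish, the cover is shut, and the calculator and mug were not moved; `sign_off()` returned no verdict.

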